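Snap the customer display onto its counter foot

ROBOT

A 7-joint arm with a two-finger parallel gripper is mounted at the origin on the work surface. World frame = base frame: x ahead of the robot, y to its left, z up, the work surface at z = 0. Lengths are in m, angles in rad, forces in N, time in s.
With the tool pointing down it reaches from about 0.35 to 0.9 m from the base axis. Payload 8.1 kg.
Tool frame: the origin (TCP) lies midway between the tips of the shut fingers; the grasp point (between the pads) lies 19 mm behind it; y points along the fingers, x is the direction in which the jaws open and shut, and the axes are right-handed (so a half turn about y gives the same grasp; the last joint's range is limited). The gripper opens to 92 mm and grips with 3 to 60 N. Pads are 19 mm wide; open, the fingers measure 130 mm over their backs; the gripper's body (75 mm by 190 mm) begins 47 mm behind the grasp point.
Start: joints at [-1.444, 0.434, 0.025, 1.573, -0.012, 1.134, -0.075], TCP at [0.142, 0.609, 0.227] pointing down, gripper open.
Joint ranges: [-2.62, 2.62], [-0.44, 2.09], [-1.27, 1.32], [0.08, 2.57], [-1.32, 4.46], [0.12, 2], [-2.74, 2.74]. Speed limits (rad/s): [2.22, 2.22, 3.01, 3.01, 3.14, 3.14, 3.14].

INTERFACE

Orientations are given as [roll, pitch, yaw] about the fixed x, y, z axes, in that order (R = Rz(yaw) Ry(pitch) Rx(roll)).
In Python, from rig import robot, viewer gives the robot as it stands.
- The arm moves only by the tool arm_command, never from a script. Its argument "increments" is a list of rows, each an object of numbers: "wx", "wy", "wz": the turn, a rotation vector about the tool's x, y, z in rad; "x", "y", "z": the shift along the tool's x, y, z in mm; "grip": the closure, from -1 (fully open) to 1 (shut). A call has exactly 5 rows; each row is the pose to reach, as a shift and turn from the pose measured when the call began, along the tool's axes at that moment; what a row does not reach only later rows make up. A row lasts 1/8 s, in which the tool goes at most 62.5 mm and 10.7 degrees, less where a joint would pass 70% of its speed; a pose out of reach is approached as far as the arm can. A call with a gripper value outside its range is refused whole. The fingers move at their own pace and stop on an object; the grip force is fixed at half the most. Time passes only in rows, so rows that repeat a pose let the fingers close, or fill a call up. It gives the time, the measured TCP pose, the force and the opening at its end, in the units of the state.
- robot.get_state(): the state, without advancing time (a new reading comes with each control period).
- viewer.capture(name): name is "side" or "top"; returns the picture (480x640x3 uint8, blue, green, red); there is no depth.
- viewer.calibration(name): a dict with "intrinsics" (3x3 intrinsics, pixels), "dist" ([k1, k2, p1, p2, k3] as OpenCV has them; the pictures are not rectified), "extrinsics" (4x4, takes a point from camera to world coordinates). Camera axes: x right, y up, looking along -z (the intrinsics and any distortion apply to the point x, -y, -z); pixel columns grow to the right and rows downward; lengths in m; the calibration is good to about 2 mm. A picture is of the moment at which its call begins. calibration takes no time and is no camera call.
- robot.close_job(): hands the job in, once; it reports no verdict.
The state is a dict: "time": time; "q": joint angles; "dq": joint speeds; "joint_torque": joint torques, N m; "tcp_pos": TCP position; "tcp_rot": TCP orientation; "contact_force": force on the tool from outside, world axes, zero at the start; "torque": the same for the moment, N m; "finger_gap": finger opening in m.
Only numpy, scipy, OpenCV 4.12 (cv2) and the standard library are available. Lean on these libraries where they do the work, as an engineer would, in place of code of your own. Each camera call takes 0.05 s, during which the arm holds its last target.

TASK

Put the customer display (grey head with a blue screen on a white square tube) onto the stub of the steel foot on the mail counter: slide the tube fully home, screen on the same side as the red spring button, so that the button is pushed in and pops out through the hole in the tube. Let go of it, and leave the black card reader standing where it is.

Things in the scene. Friction and masses are not known exactly. Their poses are not given: they have to be found in the camera images.
- display: Upright loose display, 0.3 kg, 165 mm tall. Origin: centre of tube's open lower end; z up, x to screen side (within 0.55 rad of world +x at start). Black flared mouth 57 mm square, inside 46 narrowing to 29 mm at z 20; white tube 38 mm outside, 30 inside; grey head z 100-165, 26 thick (x), 120 wide (y): pinch its thickness. Only hole: +x wall, 19 wide, 20 tall, centred at z 45.
- foot: Fixed dark steel plate 150 x 150 x 10 mm with an upright aluminium stub, 26 mm square, tapered from z 77 to a blunt tip at z 101 mm. Origin: centre of the plate's underside on the counter, on the stub's axis; z up, x to the red button's side (within 0.4 rad of world +x). Tube is home with its lower end on the plate, 10 mm above this origin, display x along foot x.
- spring_button (a joint): Red round-nosed pin, 12 mm thick, 9 mm out of the stub's +x face, 55 mm above the foot's origin. 0 = fully out, grows as pushed in, at most 0.010 m; spring 4 N, 7 N fully in. The tube's flared mouth drives it in from about 42 mm above home; pushing on down takes up to about 15 N; within the last 5 mm it snaps out through the hole.
- card_reader: Bystander, leave it alone: black card reader with white keys and small green screen on a like flared square tube, black, without a hole; upright, 165 mm tall, head 30 x 75 mm. Origin: centre of its underside, z up. It stands on one side of the foot (left or right), the display on the other.
There are look-alikes about, which are no part of the job. What is shaped like the foot but orange or yellow is not meant.

How it is judged:
On the way:
1. the tube slides over the stub and pushes the spring button in (value of joint spring_button above 0.003 m and horizontal distance between display and foot below 0.02 m and z of display in the frame of foot below 0.07 m), for 0.1 s.
At the end, for the whole second after the job is handed in: Display home on the stub: tube end within 6 mm of the plate, 10 mm of the stub's axis, upright within 0.15 rad, square with the foot within 0.2 rad; button out again (within 2 mm) through the hole; display at rest; card reader upright within 0.2 rad and 30 mm of its start (value of joint spring_button below 0.002 m and z of display in the frame of foot below 0.016 m and horizontal distance between display and foot below 0.01 m and angle between the z axis of display and the z axis of foot, either way round below 0.15 rad and angle between the x axis of display and the x axis of foot, either way round below 0.2 rad and linear speed of display below 0.02 m/s and distance of card_reader from where it was at the start of the episode below 0.03 m and angle between card_reader's own z axis and vertical below 0.2 rad); the robot touches nothing.
It fails at once if the card reader is pushed away or knocked over (distance of card_reader from where it was at the start of the episode above 0.03 m or angle between card_reader's own z axis and vertical above 0.35 rad).
It also fails if it takes over 48 s, if anything falls off the work surface, if the arm or the gripper's body presses on something with over 40 N, if the wrist force passes 120 N, or if a joint passes its speed limit or range.

## Working session

There is one attempt and no reset: what is moved stays moved. The work goes in short steps, Python scripts to look and compute and a tool call to move; the robot and the scene stay as the last step left them, time stands still between calls to the robot, and variables do not carry over. Pictures are saved under pics/ and viewed, and the job is handed in when it is done.

Besides the shell and the picture viewer there is one more tool, called as a command line: name --argument value ..., lists and objects as JSON in quotes. arm_command: Moves the arm, as the interface text tells. Its arguments: {"type":"object","properties":{"increments":{"type":"array"}},"required":["increments"]}

```bash
ls; mkdir -p pics; python3 - <<'E'
from rig import robot, viewer
import cv2
s=robot.get_state(); print(s)
for n in("side","top"):
    im=viewer.capture(n); cv2.imwrite(f"pics/{n}0.png",im)
    print(viewer.calibration(n))
E
```

```text
pics
{'time': 0.0, 'q': array([-1.44359517,  0.43522381,  0.02497897,  1.57406626, -0.01156712,
        1.13400018, -0.07510791]), 'dq': array([ 0.00196868, -0.00039607,  0.00242986, -0.00098032,  0.00114247,
       -0.00185796,  0.00107692]), 'joint_torque': array([-1.33050980e-03, -6.67875338e+01,  9.84282866e-01, -3.14446628e+01,
       -6.05518674e-02,  4.33503720e-02,  1.62676165e-04]), 'tcp_pos': array([0.14232077, 0.60807107, 0.22595647]), 'tcp_rot': array([-1.57096977e+00,  1.54366469e-03,  1.34092614e+00]), 'contact_force': array([-0.07266683, -0.17100988,  0.18234571]), 'torque': array([ 0.01659788, -0.00440645, -0.03633043]), 'finger_gap': 0.09182958664924658}
{'intrinsics': array([[524.909378  ,   0.        , 315.1463366 ],
       [  0.        , 524.909378  , 232.66515276],
       [  0.        ,   0.        ,   1.        ]]), 'dist': array([-0.12323064,  0.        ,  0.        ,  0.        ,  0.        ]), 'extrinsics': array([[ 0.94179617,  0.22689346, -0.24807122,  0.25155104],
       [-0.33589878,  0.60467259, -0.72217939, -0.80247368],
       [-0.01385592,  0.7634726 ,  0.64569156,  0.77437369],
       [ 0.        ,  0.        ,  0.        ,  1.        ]])}
{'intrinsics': array([[570.30813471,   0.        , 314.27071417],
       [  0.        , 570.30813471, 247.88170169],
       [  0.        ,   0.        ,   1.        ]]), 'dist': array([-0.03714631,  0.        ,  0.        ,  0.        ,  0.        ]), 'extrinsics': array([[ 0.00206137,  0.98637102, -0.16452342,  0.32921077],
       [-0.99971875, -0.00185427, -0.0236428 , -0.0096819 ],
       [-0.02362564,  0.16452589,  0.98608978,  1.24919577],
       [ 0.        ,  0.        ,  0.        ,  1.        ]])}
```

View pics/side0.png

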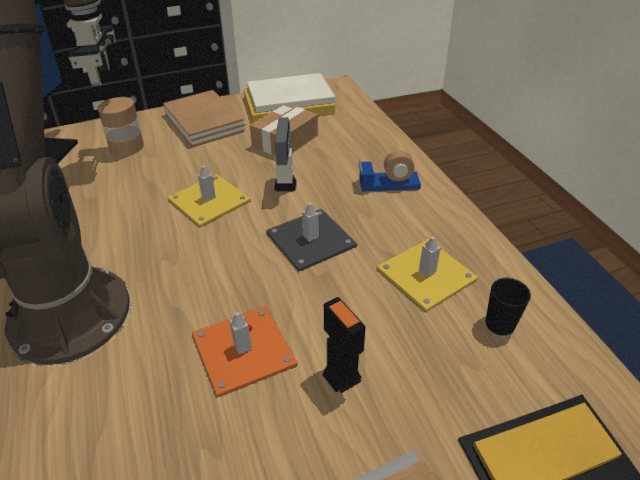

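View pics/top0.png

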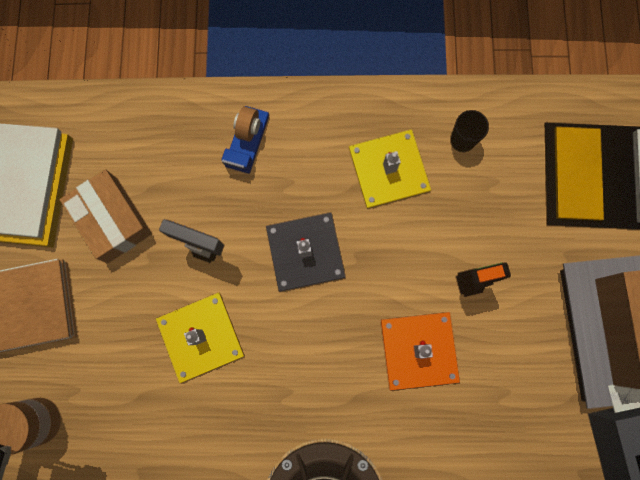

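The candidates shaped like the foot are dark (305,250 top), yellow (390,168), yellow (199,337) and orange (421,351). The dark one fits. The display is the grey head on a white tube at top (192,240) / side (284,155). The black item at top (483,278) is the card reader. Next I'll crop to confirm and measure.

```bash
cat > h.py <<'E'
import numpy as np, cv2
from rig import robot, viewer
def ray(name,px):
    c=viewer.calibration(name); px=np.asarray(px,float).reshape(-1,1,2)
    u=cv2.undistortPoints(px,c["intrinsics"],c["dist"]).reshape(-1,2)
    d=np.c_[u[:,0],-u[:,1],-np.ones(len(u))]; E=c["extrinsics"]
    return E[:3,3], d@E[:3,:3].T
def plane(name,px,z):
    o,d=ray(name,px); return o+d*((z-o[2])/d[:,2])[:,None]
def proj(name,P):
    c=viewer.calibration(name);E=c["extrinsics"]
    p=(np.asarray(P,float).reshape(-1,3)-E[:3,3])@E[:3,:3]
    p=p*[1,-1,-1]
    return cv2.projectPoints(p,np.zeros(3),np.zeros(3),c["intrinsics"],c["dist"])[0].reshape(-1,2)
E
python3 - <<'E'
from h import *
s=cv2.imread("pics/side0.png");t=cv2.imread("pics/top0.png")
a=cv2.resize(t[190:310,140:360],None,fx=3.6,fy=3.6,interpolation=cv2.INTER_CUBIC)[:,:792]
b=cv2.resize(s[100:280,250:370],None,fx=3.3,fy=3.3,interpolation=cv2.INTER_CUBIC)
cv2.imwrite("pics/ct.png",a);cv2.imwrite("pics/cs.png",b)
for n,im,seed in(("top",t,(290,235)),("side",s,(300,250))):
    g=cv2.cvtColor(im,cv2.COLOR_BGR2HSV)
    m=((g[...,1]<60)&(g[...,2]<95)).astype(np.uint8)
    m=cv2.morphologyEx(m,cv2.MORPH_OPEN,np.ones((3,3)))
    k,l=cv2.connectedComponents(m); M=(l==l[seed[1],seed[0]]).astype(np.uint8)
    print(n,M.sum(),im[seed[1],seed[0]])
    c=max(cv2.findContours(M,0,cv2.CHAIN_APPROX_NONE)[0],key=cv2.contourArea)
    W=plane(n,c.reshape(-1,2)+0.0,0.010)
    r=cv2.minAreaRect((W[:,:2]*1000).astype(np.float32)); print(r)
E
```

```text
top 3999 [62 65 68]
((528.2374877929688, 40.56733703613281), (147.1439971923828, 147.06797790527344), 11.986908912658691)
side 2588 [70 69 70]
((529.599853515625, 40.16328430175781), (152.44580078125, 155.2467803955078), 11.948540687561035)
```

View pics/ct.png

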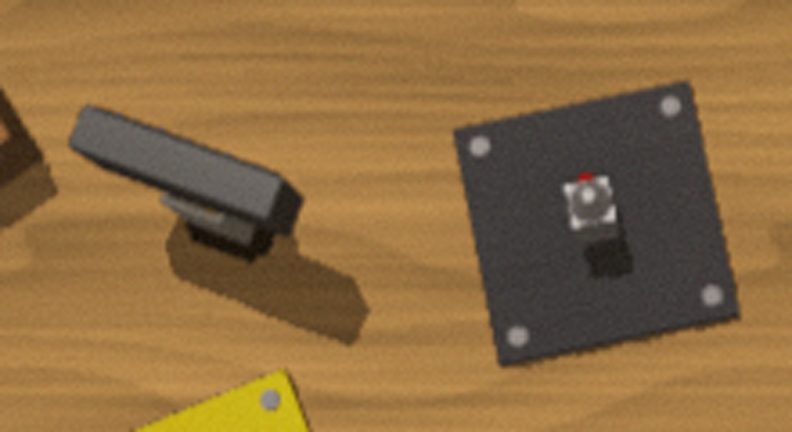

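View pics/cs.png

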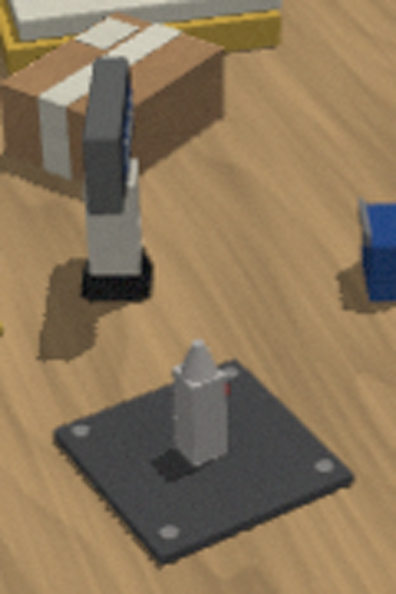

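```bash
python3 - <<'E'
from h import *
t=cv2.imread("pics/top0.png");s=cv2.imread("pics/side0.png")
pts=np.array([(90,107),(281,176),(268,221),(71,147)])/3.6+[140-.5+.14,190-.5+.14]
W=plane("top",pts,0.165);print(W)
print("manual c",W.mean(0),np.linalg.norm(np.roll(W,-1,0)-W,axis=1))
for e in(W[1]-W[0],W[2]-W[3]): print(np.arctan2(e[1],e[0])+np.pi/2)
g=cv2.cvtColor(cv2.medianBlur(t,3),cv2.COLOR_BGR2HSV)
for p in pts.mean(0)[None].astype(int): print(g[p[1],p[0]])
for lo in(70,75,80,85,90):
    m=((g[...,1]<55)&(g[...,2]>lo)&(g[...,2]<150)).astype(np.uint8)
    m[:215]=0;m[:, :155]=0;m[:,225:]=0;m[265:]=0
    c=max(cv2.findContours(m,0,cv2.CHAIN_APPROX_NONE)[0],key=cv2.contourArea)
    P=plane("top",c.reshape(-1,2)*1.,0.165)
    print(lo,cv2.minAreaRect((P[:,:2]*1000).astype(np.float32)))
# stub tip check two views
print(proj("top",[[.529,.0404,.101],[.529,.0404,.01]]),proj("side",[[.529,.0404,.101]]))
E
```

```text
[[0.56737783 0.31006151 0.165     ]
 [0.52888091 0.20406775 0.165     ]
 [0.50428873 0.21036463 0.165     ]
 [0.54519445 0.31947758 0.165     ]]
manual c [0.53643548 0.26099287 0.165     ] [0.1127683  0.02538555 0.1165286  0.02409906]
-0.3483854878058459
-0.35867722146886316
[ 15  25 104]
70 ((537.2821655273438, 261.8670654296875), (116.91651916503906, 25.04269027709961), 70.13520812988281)
75 ((537.51416015625, 262.144775390625), (116.19479370117188, 24.905925750732422), 70.36186981201172)
80 ((537.72607421875, 262.122802734375), (116.23922729492188, 24.0594539642334), 69.48023223876953)
85 ((537.9949340820312, 262.2016296386719), (115.90409088134766, 23.607458114624023), 69.4727554321289)
90 ((538.1693115234375, 262.3596496582031), (115.51359558105469, 23.292224884033203), 69.2661361694336)
[[303.25418881 243.93773928]
 [305.01739532 251.0175776 ]] [[309.25452891 205.06320033]]
```

```bash
cat >> h.py <<'E'
from scipy.spatial.transform import Rotation as R
def go(pos,yaw,tilt=None):
    s=robot.get_state(); Rc=R.from_euler('xyz',s['tcp_rot'])
    Rt=R.from_euler('xyz',[-np.pi/2,0,yaw])
    d=Rc.inv().apply(np.array(pos)-s['tcp_pos'])*1000
    w=(Rc.inv()*Rt).as_rotvec()
    print('t',round(s['time'],2),'pos',s['tcp_pos'].round(4),'rot',s['tcp_rot'].round(3),'F',s['contact_force'].round(1),'gap',round(s['finger_gap'],4),'q',s['q'].round(2))
    print('xyz mm',d.round(1),'w',w.round(3))
E
python3 - <<'E'
from h import *
s=cv2.imread("pics/side0.png");t=cv2.imread("pics/top0.png")
a=-.35;c0=np.array([.5375,.262,0])
X=np.array([np.cos(a),np.sin(a),0]);Y=np.array([-X[1],X[0],0]);Z=np.array([0,0,1])
def box(hx,hy,z): return [c0+sx*hx*X+sy*hy*Y+z*Z for sx,sy in((1,1),(1,-1),(-1,-1),(-1,1))]
for n,im in(("top",t),("side",s)):
    big=cv2.resize(im,None,fx=4,fy=4,interpolation=cv2.INTER_CUBIC)
    for b,col in((box(.0285,.0285,0),(0,0,255)),(box(.013,.06,.165),(0,255,0)),(box(.013,.06,.1),(0,255,0)),(box(.019,.019,.03),(255,0,0))):
        cv2.polylines(big,[(proj(n,b)*4+1.5).astype(int)],True,col,1)
    q=(proj(n,c0+[0,0,.08])[0]*4).astype(int)
    cv2.imwrite(f"pics/ov_{n}.png",big[q[1]-200:q[1]+200,q[0]-200:q[0]+200])
go([.5375,.262,.30],-.35)
E
```

```text
t 0.1 pos [0.1423 0.6081 0.226 ] rot [-1.571e+00  1.000e-03  1.341e+00] F [-1.   0.4 -0.6] gap 0.0919 q [-1.44  0.44  0.02  1.57 -0.01  1.13 -0.08]
xyz mm [-247.1  -73.5 -463.6] w [ 1.000e-03  1.691e+00 -1.000e-03]
```

View pics/ov_top.png

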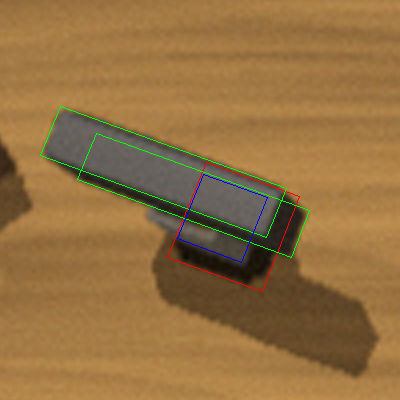

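View pics/ov_side.png

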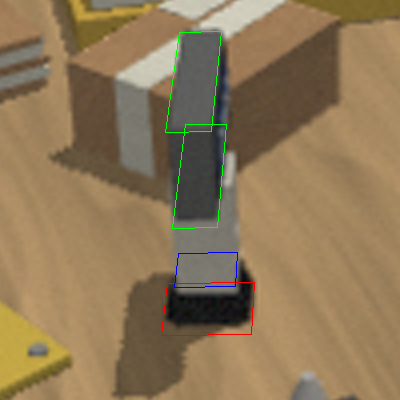

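The overlay of head and mouth outlines fits: head centre about (0.5375, 0.262), yaw −0.35, with the blue screen on the +x side. The dark foot with the red button is confirmed. Now moving above the display.

arm_command --increments '[{"x":-20,"y":-25,"z":-40,"wy":0.17,"grip":-1},{"x":-48,"y":-50,"z":-90,"wy":0.34,"grip":-1},{"x":-75,"y":-74,"z":-140,"wy":0.51,"grip":-1},{"x":-101,"y":-74,"z":-190,"wy":0.68,"grip":-1},{"x":-128,"y":-74,"z":-240,"wy":0.85,"grip":-1}]'

```text
invalid input at $.increments[0]: expected keys wx, wy, wz, x, y, z, grip
```

```bash
python3 -c "
from h import *
go([.5375,.262,.30],-.35)"
```

```text
t 0.1 pos [0.1423 0.6081 0.226 ] rot [-1.571e+00  1.000e-03  1.341e+00] F [-1.   0.4 -0.6] gap 0.0919 q [-1.44  0.44  0.02  1.57 -0.01  1.13 -0.08]
xyz mm [-247.1  -73.5 -463.6] w [ 1.000e-03  1.691e+00 -1.000e-03]
```

arm_command --increments '[{"x":-20,"y":-25,"z":-40,"wx":0,"wy":0.17,"wz":0,"grip":-1},{"x":-48,"y":-50,"z":-90,"wx":0,"wy":0.34,"wz":0,"grip":-1},{"x":-75,"y":-74,"z":-140,"wx":0,"wy":0.51,"wz":0,"grip":-1},{"x":-101,"y":-74,"z":-190,"wx":0,"wy":0.68,"wz":0,"grip":-1},{"x":-128,"y":-74,"z":-240,"wx":0,"wy":0.85,"wz":0,"grip":-1}]'

```text
time: 0.72
tcp_pos: [0.348, 0.4276, 0.3004]
tcp_rot: [-1.572, 0.0, 0.486]
contact_force: [0.5, 0.5, -0.4]
finger_gap: 0.092
```

```bash
python3 -c "
from h import *
go([.5375,.262,.30],-.35)"
```

```text
t 0.72 pos [0.348  0.4276 0.3004] rot [-1.572  0.     0.486] F [ 0.5  0.5 -0.4] gap 0.092 q [-1.21  0.26  0.29  1.66 -0.08  1.23 -0.42]
xyz mm [  90.3    0.6 -234.9] w [ 0.001  0.836 -0.   ]
```

arm_command --increments '[{"x":18,"y":0,"z":-47,"wx":0,"wy":0.17,"wz":0,"grip":-1},{"x":36,"y":0,"z":-94,"wx":0,"wy":0.34,"wz":0,"grip":-1},{"x":54,"y":0,"z":-141,"wx":0,"wy":0.51,"wz":0,"grip":-1},{"x":72,"y":0.5,"z":-188,"wx":0,"wy":0.68,"wz":0,"grip":-1},{"x":90,"y":0.5,"z":-235,"wx":0,"wy":0.836,"wz":0,"grip":-1}]'

```text
time: 1.35
tcp_pos: [0.538, 0.2606, 0.2998]
tcp_rot: [-1.572, 0.0, -0.355]
contact_force: [1.0, 0.8, -0.7]
finger_gap: 0.0919
```

```bash
python3 -c "
from h import *
go([.5375,.262,.122],-.35)"
```

```text
t 1.35 pos [0.538  0.2606 0.2998] rot [-1.572  0.    -0.355] F [ 1.   0.8 -0.7] gap 0.0919 q [-0.93  0.36  0.55  1.56 -0.19  1.27 -0.7 ]
xyz mm [ -1.  177.8   1.4] w [ 0.001 -0.005 -0.   ]
```

arm_command --increments '[{"x":-1,"y":40,"z":1.4,"wx":0,"wy":-0.005,"wz":0,"grip":-1},{"x":-1,"y":80,"z":1.4,"wx":0,"wy":-0.005,"wz":0,"grip":-1},{"x":-1,"y":120,"z":1.4,"wx":0,"wy":-0.005,"wz":0,"grip":-1},{"x":-1,"y":155,"z":1.4,"wx":0,"wy":-0.005,"wz":0,"grip":-1},{"x":-1,"y":178,"z":1.4,"wx":0,"wy":-0.005,"wz":0,"grip":-1}]'

```text
time: 1.98
tcp_pos: [0.5364, 0.2616, 0.1196]
tcp_rot: [-1.574, 0.002, -0.35]
contact_force: [-0.0, -0.0, -0.7]
finger_gap: 0.0919
```

```bash
python3 -c "
from h import *
go([.5375,.262,.122],-.35)
for n in('top','side'): cv2.imwrite(f'pics/{n}1.png',viewer.capture(n))
a=cv2.imread('pics/top1.png')[160:320,100:300];b=cv2.imread('pics/side1.png')[60:220,200:400]
cv2.imwrite('pics/c1.png',cv2.resize(np.hstack([a,b]),None,fx=2,fy=2,interpolation=cv2.INTER_CUBIC))"
```

```text
t 1.98 pos [0.5364 0.2616 0.1196] rot [-1.574  0.002 -0.35 ] F [-0.  -0.  -0.7] gap 0.0919 q [-0.87  0.53  0.48  1.79 -0.3   0.9  -0.61]
xyz mm [ 0.9 -2.4  0.8] w [ 0.003 -0.    -0.002]
```

View pics/c1.png

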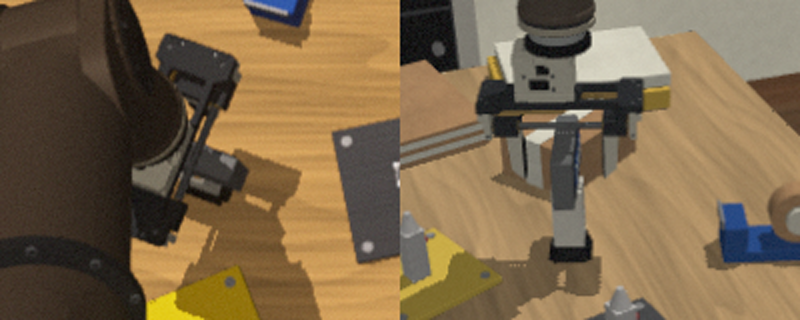

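The head (crop right, 565,160) sits between the fingers (515,150 and 610,150). Closing, with a small levelling correction.

arm_command --increments '[{"x":0.9,"y":-2,"z":0.8,"wx":0.003,"wy":0,"wz":0,"grip":-1},{"x":0.9,"y":-2,"z":0.8,"wx":0.003,"wy":0,"wz":0,"grip":1},{"x":0.9,"y":-2,"z":0.8,"wx":0.003,"wy":0,"wz":0,"grip":1},{"x":0.9,"y":-2,"z":0.8,"wx":0.003,"wy":0,"wz":0,"grip":1},{"x":0.9,"y":-2,"z":0.8,"wx":0.003,"wy":0,"wz":0,"grip":1}]'

```text
time: 2.7
tcp_pos: [0.5367, 0.2618, 0.1213]
tcp_rot: [-1.573, 0.003, -0.35]
contact_force: [-0.5, 0.3, 0.1]
finger_gap: 0.0565
```

```bash
python3 -c "
from h import *
go([.5375,.262,.272],-.35)"
```

```text
t 2.7 pos [0.5367 0.2618 0.1213] rot [-1.573  0.003 -0.35 ] F [-0.5  0.3  0.1] gap 0.0565 q [-0.87  0.53  0.48  1.79 -0.3   0.9  -0.61]
xyz mm [ 2.000e-01 -1.507e+02  1.000e-01] w [ 0.002 -0.    -0.003]
```

Still closing.

arm_command --increments '[{"x":0,"y":0,"z":0,"wx":0,"wy":0,"wz":0,"grip":1},{"x":0,"y":0,"z":0,"wx":0,"wy":0,"wz":0,"grip":1},{"x":0,"y":0,"z":0,"wx":0,"wy":0,"wz":0,"grip":1},{"x":0,"y":0,"z":0,"wx":0,"wy":0,"wz":0,"grip":1},{"x":0,"y":0,"z":0,"wx":0,"wy":0,"wz":0,"grip":1}]'

```text
time: 3.32
tcp_pos: [0.5367, 0.2618, 0.1213]
tcp_rot: [-1.573, 0.003, -0.35]
contact_force: [-0.3, 0.1, -0.5]
finger_gap: 0.0258
```

arm_command --increments '[{"x":0,"y":0,"z":0,"wx":0,"wy":0,"wz":0,"grip":1},{"x":0,"y":0,"z":0,"wx":0,"wy":0,"wz":0,"grip":1},{"x":0,"y":0,"z":0,"wx":0,"wy":0,"wz":0,"grip":1},{"x":0,"y":0,"z":0,"wx":0,"wy":0,"wz":0,"grip":1},{"x":0,"y":0,"z":0,"wx":0,"wy":0,"wz":0,"grip":1}]'

```text
time: 3.95
tcp_pos: [0.5367, 0.2618, 0.1213]
tcp_rot: [-1.573, 0.003, -0.35]
contact_force: [1.1, -0.5, 0.6]
finger_gap: 0.026
```

arm_command --increments '[{"x":0,"y":-25,"z":0,"wx":0,"wy":0,"wz":0,"grip":1},{"x":0,"y":-55,"z":0,"wx":0,"wy":0,"wz":0,"grip":1},{"x":0,"y":-90,"z":0,"wx":0,"wy":0,"wz":0,"grip":1},{"x":0,"y":-125,"z":0,"wx":0,"wy":0,"wz":0,"grip":1},{"x":0,"y":-150,"z":0,"wx":0,"wy":0,"wz":0,"grip":1}]'

```text
time: 4.58
tcp_pos: [0.5372, 0.2618, 0.2724]
tcp_rot: [-1.573, 0.003, -0.35]
contact_force: [-0.3, 0.1, -3.9]
finger_gap: 0.0258
```

```bash
python3 -c "
from h import *
go([.529,.0404,.272],.209)
for n in('side',): cv2.imwrite(f'pics/{n}2.png',viewer.capture(n))
b=cv2.imread('pics/side2.png')[0:220,180:400]
cv2.imwrite('pics/c2.png',cv2.resize(b,None,fx=2.5,fy=2.5,interpolation=cv2.INTER_CUBIC))"
```

```text
t 4.58 pos [0.5372 0.2618 0.2724] rot [-1.573  0.003 -0.35 ] F [-0.3  0.1 -3.9] gap 0.0258 q [-0.92  0.38  0.54  1.61 -0.21  1.22 -0.69]
xyz mm [  68.3    0.6 -210.7] w [ 0.001 -0.559 -0.004]
```

View pics/c2.png

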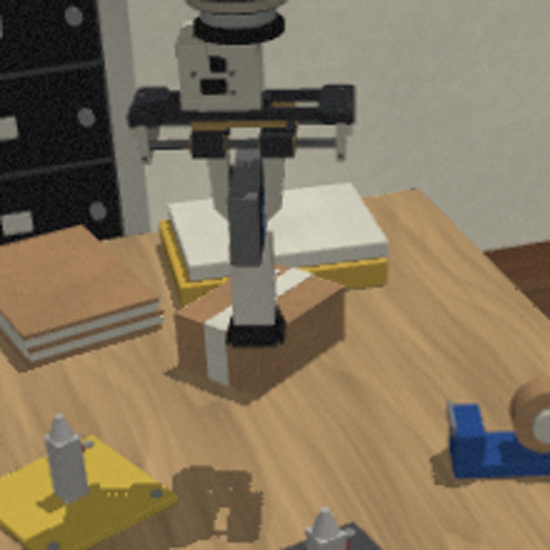

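Held upright (mouth at crop 255,333; weight about 3.9 N). Carrying it over the foot.

arm_command --increments '[{"x":12,"y":0,"z":-35,"wx":0,"wy":-0.1,"wz":0,"grip":1},{"x":26,"y":0,"z":-80,"wx":0,"wy":-0.22,"wz":0,"grip":1},{"x":41,"y":0,"z":-127,"wx":0,"wy":-0.34,"wz":0,"grip":1},{"x":56,"y":0.5,"z":-175,"wx":0,"wy":-0.46,"wz":-0.002,"grip":1},{"x":68,"y":0.5,"z":-211,"wx":0,"wy":-0.559,"wz":-0.004,"grip":1}]'

```text
time: 5.25
tcp_pos: [0.5289, 0.0381, 0.2735]
tcp_rot: [-1.571, -0.002, 0.21]
contact_force: [0.5, -0.6, -3.8]
finger_gap: 0.0261
```

```bash
python3 -c "
from h import *
go([.529,.0404,.242],.209)
for n in('side','top'):
  im=viewer.capture(n);cv2.imwrite(f'pics/{n}3.png',im)
b=cv2.imread('pics/side3.png')[80:280,230:390];a=cv2.imread('pics/top3.png')[150:350,220:380]
cv2.imwrite('pics/c3.png',cv2.resize(np.hstack([a,b]),None,fx=2.5,fy=2.5,interpolation=cv2.INTER_CUBIC))
go([.529,.0404,.242],.209)"
```

```text
t 5.25 pos [0.5289 0.0381 0.2735] rot [-1.571 -0.002  0.21 ] F [ 0.5 -0.6 -3.8] gap 0.0261 q [-0.58  0.25  0.51  1.77 -0.13  1.16  0.18]
xyz mm [ 0.5 31.6  2.2] w [-0.     0.001  0.002]
t 5.35 pos [0.5289 0.0349 0.2739] rot [-1.572 -0.002  0.204] F [ 0.3 -0.  -4. ] gap 0.0258 q [-0.57  0.25  0.51  1.77 -0.13  1.16  0.18]
xyz mm [ 1.1 31.9  5.5] w [ 0.001 -0.005  0.002]
```

View pics/c3.png

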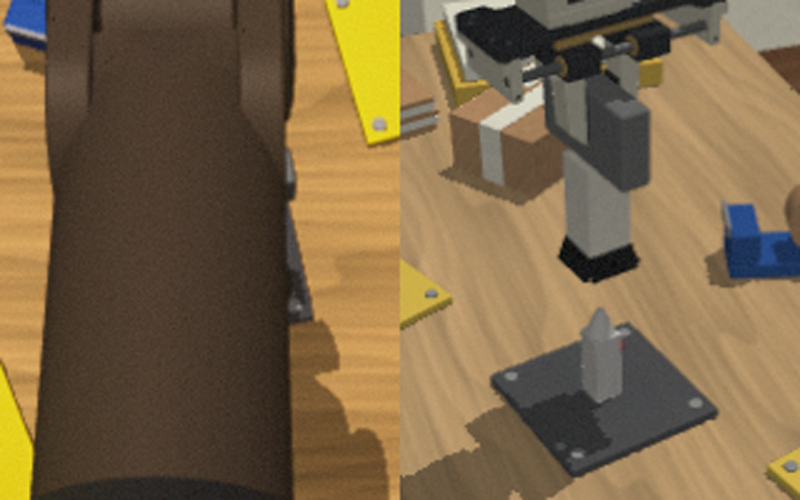

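arm_command --increments '[{"x":1,"y":10,"z":5.5,"wx":0,"wy":-0.005,"wz":0.002,"grip":1},{"x":1,"y":16,"z":5.5,"wx":0,"wy":-0.005,"wz":0.002,"grip":1},{"x":1,"y":22,"z":5.5,"wx":0,"wy":-0.005,"wz":0.002,"grip":1},{"x":1,"y":22,"z":5.5,"wx":0,"wy":-0.005,"wz":0.002,"grip":1},{"x":1,"y":22,"z":5.5,"wx":0,"wy":-0.005,"wz":0.002,"grip":1}]'

```text
time: 5.98
tcp_pos: [0.529, 0.0407, 0.252]
tcp_rot: [-1.572, -0.001, 0.209]
contact_force: [0.9, -0.3, -3.5]
finger_gap: 0.0255
```

```bash
python3 -c "
from h import *
go([.529,.0404,.242],.209)
im=viewer.capture('side');st=robot.get_state()
big=cv2.resize(im,None,fx=4,fy=4,interpolation=cv2.INTER_CUBIC)
p=st['tcp_pos'];c0=np.array([p[0],p[1],p[2]-.1213]);a=st['tcp_rot'][2]
X=np.array([np.cos(a),np.sin(a),0]);Y=np.array([-X[1],X[0],0]);Z=np.array([0,0,1])
def box(c,hx,hy,z): return [c+sx*hx*X+sy*hy*Y+z*Z for sx,sy in((1,1),(1,-1),(-1,-1),(-1,1))]
f=np.array([.529,.0404,0])
for c,hx,hy,z,col in((c0,.0285,.0285,0,(0,0,255)),(c0,.019,.019,.03,(255,0,0)),(c0,.013,.06,.1,(0,255,0)),(f,.013,.013,.077,(0,255,255)),(f,.075,.075,.01,(0,255,0))):
  cv2.polylines(big,[(proj('side',box(c,hx,hy,z))*4+1.5).astype(int)],True,col,1)
q=(proj('side',f+[0,0,.12])[0]*4).astype(int)
cv2.imwrite('pics/c4.png',big[q[1]-250:q[1]+250,q[0]-250:q[0]+250])
"
```

```text
t 5.97 pos [0.529  0.0407 0.252 ] rot [-1.572e+00 -1.000e-03  2.090e-01] F [ 0.9 -0.3 -3.5] gap 0.0255 q [-0.57  0.27  0.5   1.8  -0.14  1.11  0.19]
xyz mm [-0.  10.  -0.3] w [ 0.002 -0.     0.001]
```

View pics/c4.png

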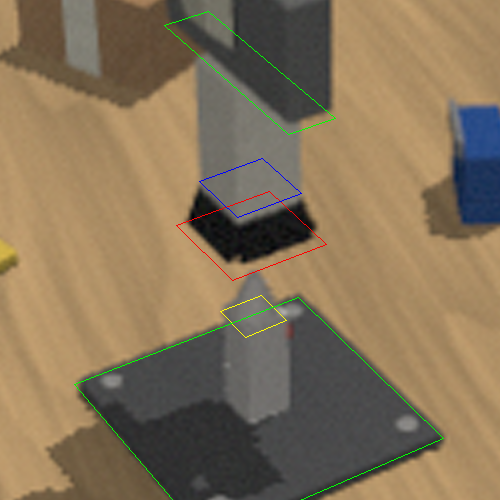

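Mouth sits centred over the stub: actual side extents (188–317) against a predicted centre of 252. Descending in stages.

arm_command --increments '[{"x":0,"y":13,"z":-0.3,"wx":0.002,"wy":0,"wz":0,"grip":1},{"x":0,"y":26,"z":-0.3,"wx":0.002,"wy":0,"wz":0,"grip":1},{"x":0,"y":39,"z":-0.3,"wx":0.002,"wy":0,"wz":0,"grip":1},{"x":0,"y":52,"z":-0.3,"wx":0.002,"wy":0,"wz":0,"grip":1},{"x":0,"y":65,"z":-0.3,"wx":0.002,"wy":0,"wz":0,"grip":1}]'

```text
time: 6.65
tcp_pos: [0.5291, 0.0402, 0.1861]
tcp_rot: [-1.57, -0.001, 0.209]
contact_force: [-0.1, -0.7, -3.7]
finger_gap: 0.0256
```

```bash
python3 -c "
from h import *
go([.529,.0404,.1313],.209)
cv2.imwrite('pics/c5.png',cv2.resize(viewer.capture('side')[120:280,230:390],None,fx=3.5,fy=3.5,interpolation=cv2.INTER_CUBIC))
"
```

```text
t 6.65 pos [0.5291 0.0402 0.1861] rot [-1.57e+00 -1.00e-03  2.09e-01] F [-0.1 -0.7 -3.7] gap 0.0256 q [-0.55  0.34  0.48  1.89 -0.19  0.96  0.23]
xyz mm [-0.1 54.8  0.2] w [-0.    -0.     0.001]
```

View pics/c5.png

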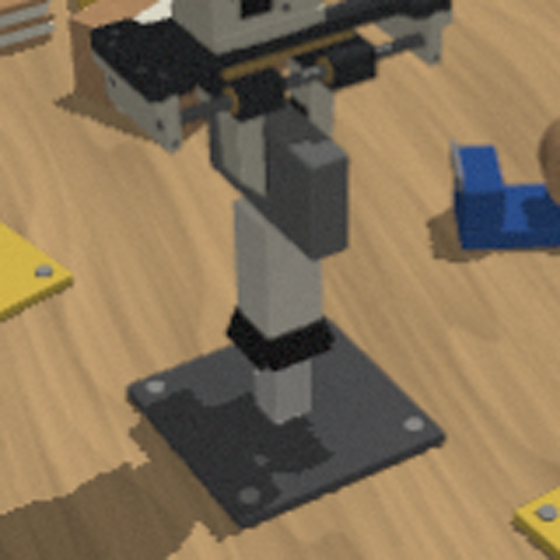

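The tube is over the stub with no contact force. Pushing down slowly.

arm_command --increments '[{"x":0,"y":7,"z":0,"wx":0,"wy":0,"wz":0,"grip":1},{"x":0,"y":14,"z":0,"wx":0,"wy":0,"wz":0,"grip":1},{"x":0,"y":21,"z":0,"wx":0,"wy":0,"wz":0,"grip":1},{"x":0,"y":28,"z":0,"wx":0,"wy":0,"wz":0,"grip":1},{"x":0,"y":35,"z":0,"wx":0,"wy":0,"wz":0,"grip":1}]'

```text
time: 7.32
tcp_pos: [0.5295, 0.0404, 0.1498]
tcp_rot: [-1.571, -0.001, 0.209]
contact_force: [6.8, 1.4, -0.4]
finger_gap: 0.026
```

```bash
python3 -c "
from h import *
go([.529,.0404,.1313],.209)
"
```

```text
t 7.33 pos [0.5295 0.0404 0.1498] rot [-1.571e+00 -1.000e-03  2.090e-01] F [ 6.8  1.4 -0.4] gap 0.026 q [-0.53  0.38  0.47  1.93 -0.22  0.88  0.26]
xyz mm [-0.5 18.5  0.1] w [-0.    -0.     0.001]
```

The 6.8 N along +x is the button spring, so it's being pushed in. Continuing home.

arm_command --increments '[{"x":-0.4,"y":4,"z":0,"wx":0,"wy":0,"wz":0,"grip":1},{"x":-0.4,"y":8,"z":0,"wx":0,"wy":0,"wz":0,"grip":1},{"x":-0.4,"y":12,"z":0,"wx":0,"wy":0,"wz":0,"grip":1},{"x":-0.4,"y":16,"z":0,"wx":0,"wy":0,"wz":0,"grip":1},{"x":-0.4,"y":19,"z":0,"wx":0,"wy":0,"wz":0,"grip":1}]'

```text
time: 7.95
tcp_pos: [0.5286, 0.0403, 0.1309]
tcp_rot: [-1.57, -0.0, 0.209]
contact_force: [-6.4, -0.9, 31.3]
finger_gap: 0.0256
```

```bash
python3 -c "
from h import *
go([.529,.0404,.1313],.209)
cv2.imwrite('pics/c6.png',cv2.resize(viewer.capture('side')[120:280,230:390],None,fx=3.5,fy=3.5,interpolation=cv2.INTER_CUBIC))
"
```

```text
t 7.95 pos [0.5286 0.0403 0.1309] rot [-1.57  -0.     0.209] F [-6.4 -0.9 31.3] gap 0.0256 q [-0.52  0.41  0.46  1.95 -0.24  0.84  0.27]
xyz mm [ 0.4 -0.4  0. ] w [-0.001 -0.     0.   ]
```

View pics/c6.png

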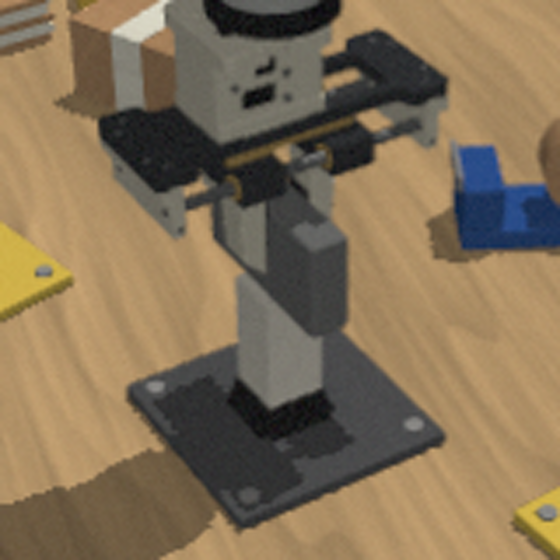

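Bottomed: Fz is 31 N up, at the expected home height. Relaxing slightly and opening.

arm_command --increments '[{"x":0.4,"y":-0.5,"z":0,"wx":0,"wy":0,"wz":0,"grip":1},{"x":0.4,"y":-0.5,"z":0,"wx":0,"wy":0,"wz":0,"grip":1},{"x":0.4,"y":-0.5,"z":0,"wx":0,"wy":0,"wz":0,"grip":-1},{"x":0.4,"y":-0.5,"z":0,"wx":0,"wy":0,"wz":0,"grip":-1},{"x":0.4,"y":-0.5,"z":0,"wx":0,"wy":0,"wz":0,"grip":-1}]'

```text
time: 8.62
tcp_pos: [0.5287, 0.0402, 0.1315]
tcp_rot: [-1.57, 0.0, 0.209]
contact_force: [-0.4, 0.1, -0.4]
finger_gap: 0.0515
```

arm_command --increments '[{"x":0,"y":0,"z":0,"wx":0,"wy":0,"wz":0,"grip":-1},{"x":0,"y":0,"z":0,"wx":0,"wy":0,"wz":0,"grip":-1},{"x":0,"y":0,"z":0,"wx":0,"wy":0,"wz":0,"grip":-1},{"x":0,"y":0,"z":0,"wx":0,"wy":0,"wz":0,"grip":-1},{"x":0,"y":0,"z":0,"wx":0,"wy":0,"wz":0,"grip":-1}]'

```text
time: 9.25
tcp_pos: [0.5287, 0.0402, 0.1315]
tcp_rot: [-1.57, 0.0, 0.209]
contact_force: [-0.7, 0.2, 0.0]
finger_gap: 0.0914
```

arm_command --increments '[{"x":0,"y":-25,"z":0,"wx":0,"wy":0,"wz":0,"grip":-1},{"x":0,"y":-60,"z":0,"wx":0,"wy":0,"wz":0,"grip":-1},{"x":0,"y":-100,"z":0,"wx":0,"wy":0,"wz":0,"grip":-1},{"x":0,"y":-140,"z":0,"wx":0,"wy":0,"wz":0,"grip":-1},{"x":0,"y":-170,"z":0,"wx":0,"wy":0,"wz":0,"grip":-1}]'

```text
time: 9.88
tcp_pos: [0.529, 0.04, 0.3034]
tcp_rot: [-1.57, -0.001, 0.209]
contact_force: [0.5, 0.7, -0.4]
finger_gap: 0.0916
```

arm_command --increments '[{"x":0,"y":0,"z":50,"wx":0,"wy":-0.1,"wz":0,"grip":-1},{"x":0,"y":0,"z":100,"wx":0,"wy":-0.2,"wz":0,"grip":-1},{"x":-10,"y":0,"z":150,"wx":0,"wy":-0.3,"wz":0,"grip":-1},{"x":-30,"y":0,"z":200,"wx":0,"wy":-0.4,"wz":0,"grip":-1},{"x":-50,"y":0,"z":250,"wx":0,"wy":-0.5,"wz":0,"grip":-1}]'

```text
time: 10.5
tcp_pos: [0.4272, 0.2755, 0.3036]
tcp_rot: [-1.571, -0.002, 0.712]
contact_force: [0.7, 0.4, -0.6]
finger_gap: 0.0915
```

```bash
python3 -c "
from h import *
go([.529,.0404,.1313],.209)
t=viewer.capture('top');s=viewer.capture('side');cv2.imwrite('pics/top7.png',t)
a=t[190:310,240:360];b=s[140:280,250:370]
cv2.imwrite('pics/c7.png',np.hstack([cv2.resize(a,(400,400),interpolation=cv2.INTER_CUBIC),cv2.resize(b,(400,400),interpolation=cv2.INTER_CUBIC)]))
g=cv2.cvtColor(cv2.medianBlur(t,3),cv2.COLOR_BGR2HSV)
m=((g[...,1]<55)&(g[...,2]>85)&(g[...,2]<150)).astype(np.uint8)
m[:190]=0;m[:,:240]=0;m[:,360:]=0;m[310:]=0
c=max(cv2.findContours(m,0,cv2.CHAIN_APPROX_NONE)[0],key=cv2.contourArea)
print(cv2.minAreaRect((plane('top',c.reshape(-1,2)*1.,.175)[:,:2]*1000).astype(np.float32)))
"
```

```text
t 10.5 pos [0.4272 0.2755 0.3036] rot [-1.571 -0.002  0.712] F [ 0.7  0.4 -0.6] gap 0.0915 q [-0.92  0.18  0.29  1.75 -0.05  1.22  0.1 ]
xyz mm [ -76.8  172.1 -244.5] w [-0.001  0.503  0.001]
((527.9331665039062, 41.72336959838867), (24.11023712158203, 117.01261138916016), 11.707904815673828)
```

View pics/c7.png

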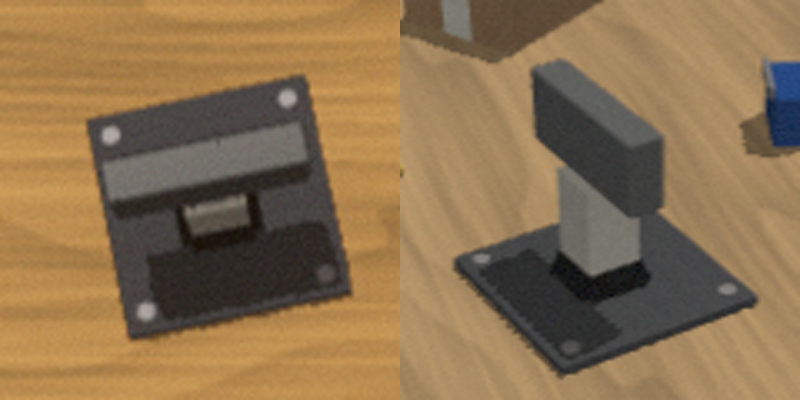

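View pics/top7.png

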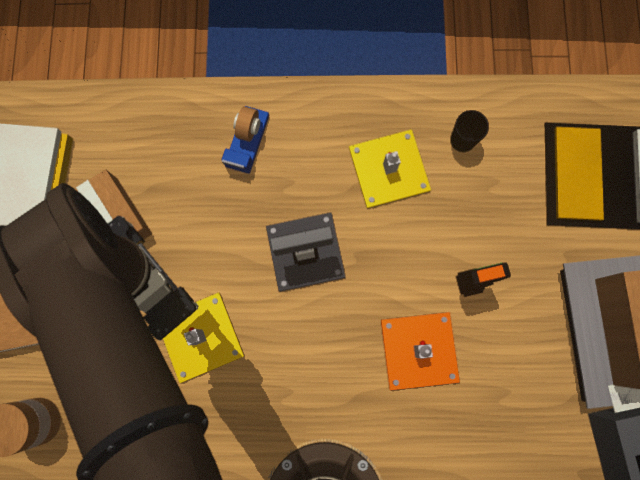

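```bash
python3 -c "
from h import *
s=viewer.capture('side')
big=cv2.resize(s,None,fx=5,fy=5,interpolation=cv2.INTER_CUBIC)
a=.207;X=np.array([np.cos(a),np.sin(a),0]);Y=np.array([-X[1],X[0],0]);Z=np.array([0,0,1]);f=np.array([.5285,.041,.01])
for hx,hy,z,col in((.013,.06,.165,(0,0,255)),(.013,.06,.1,(0,255,0))):
  cv2.polylines(big,[(proj('side',[f+sx*hx*X+sy*hy*Y+z*Z for sx,sy in((1,1),(1,-1),(-1,-1),(-1,1))])*5+2).astype(int)],True,col,1)
q=(proj('side',f+[0,0,.1])[0]*5).astype(int)
cv2.imwrite('pics/c8.png',big[q[1]-250:q[1]+250,q[0]-250:q[0]+250])
print(robot.get_state()['dq'].round(3))
"
```

```text
[ 0.041 -0.001  0.07   0.001  0.018  0.004  0.004]
```

View pics/c8.png

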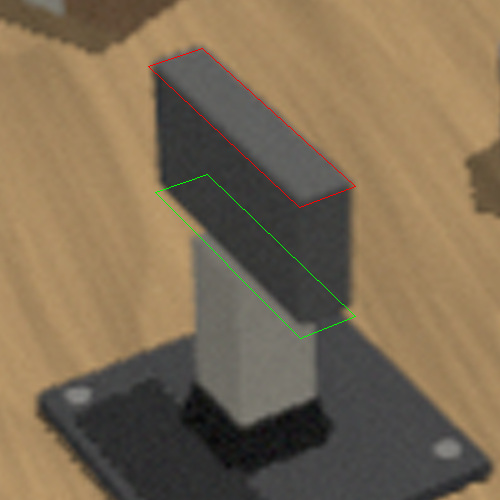

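```bash
python3 -c "
from h import *
print(robot.close_job())"
```

```text
the job is handed in; nothing more can be done
None
```

I put the display on the dark steel foot, screen on the red-button side, pushed it fully down, let go and moved the arm clear. I handed it in after about 10.6 s on the robot's clock.

- **On the way down:** I felt the button's spring push about 7 N sideways. That push was gone at the bottom, where the plate pushed back with about 31 N at the expected height (0.131 m against 0.1313 m).
- **Position:** After release, the top view puts the display head within about 2 mm and 0.01 rad of the foot's measured pose. The side view fits the home height to about 1–2 mm. The head's lower edge shows about 2 mm higher than predicted. An overlay before the descent also showed parts of the display slightly high, so I took this for image blur.
- **Card reader:** It stands at the same pixels in the top view as at the start.
- **Not confirmed by sight:** Neither camera can see the button's hole with the display in place. That the button has popped out is inferred from the forces and the height. Handing in gave no verdict.

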